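# Close the filter pot of the cleaning-bath pump

### The arm

A 7-joint arm with a two-finger parallel gripper is mounted at the origin on the work surface. World frame = base frame: x ahead of the robot, y to its left, z up, the work surface at z = 0. Lengths are in mm, angles in degrees, forces in N, time in s.
With the tool pointing down it reaches from about 425 to 1025 mm from the base axis. Payload 3.6 kg.
Tool frame: the origin (TCP) lies at the very end of the fingers, on their centre line; the grasp point (between the pads) lies 19 mm behind it; z points along the fingers, y is the line along which they close (so a half turn about z gives the same grasp; the last joint's range is limited). The gripper opens to 85 mm and grips with 20 to 120 N. Pads are 22 mm wide; open, the fingers measure 114 mm over their backs; the gripper's body (76 mm by 85 mm) begins 54 mm behind the grasp point. The pads swing forward as they close: fully open they stand 13 mm farther back than shut.
Start: joints at [-80.185, 33.873, 2.773, 92.16, -1.908, 54.013, -1.931], TCP at [189.739, 699.735, 231.302] pointing down, gripper open.
Joint ranges: [-153.93, 153.93], [-27.13, 128.08], [-72.61, 78.16], [10.71, 143.7], [-87.88, 267.88], [4.46, 118.87], [-176.78, 176.78]. Speed limits (degrees/s): [147.25, 147.25, 180, 180, 180, 180, 180].

### API

Orientations are given as [roll, pitch, yaw] about the fixed x, y, z axes, in that order (R = Rz(yaw) Ry(pitch) Rx(roll)).
In Python, from rig import arm gives the robot as it stands.
- The arm moves only by the tool jog_arm, never from a script. Its argument "increments" is a list of rows, each an object with "delta_rot": the turn, a rotation vector about the tool's x, y, z in shares of 180 degrees (1.0 is 180 degrees), a list of three; "travel": the shift along the tool's x, y, z in shares of 0.8 m (1.0 is 0.8 m), a list of three; "jaw": the finger opening in m, from 0 to 0.0854. In form: [{"delta_rot": [ax, ay, az], "travel": [x, y, z], "jaw": jaw}, ...]. A call has exactly 5 rows; each row is the pose to reach, as a shift and turn from the pose commanded when the call began, along the tool's axes at that moment; what a row does not reach only later rows make up. A row lasts 1/10 s, in which the tool goes at most 50 mm and 8.59 degrees, less where a joint would pass 70% of its speed; a pose out of reach is approached as far as the arm can. No shift or turn number may pass 1 either way. A call with a gripper value outside its range is refused whole. The fingers move at their own pace and stop on an object; "grip_force" is the grip in N (left out, the last holds). Time passes only in rows, so rows that repeat a pose let the fingers close, or fill a call up. It gives the time, the measured TCP pose, the force, the opening and the grip force at its end, in the units of the state.
- arm.read_state(): the state, without advancing time (a new reading comes with each control period).
- arm.get_image(name): name is "scene" or "top"; returns a dict with "image" (480x640x3 uint8, blue, green, red), "K" (3x3 intrinsics, pixels), "xyz" and "orientation" of the camera in the world. Camera axes: x right, y up, looking along -z (the intrinsics and any distortion apply to the point x, -y, -z); pixel columns grow to the right and rows downward; lengths in mm; the calibration is good to about 2 mm. A picture is of the moment at which its call begins. There is no depth.
- arm.sign_off(): hands the job in; it is judged then, once.
Trained networks look in a picture, given as the dict that the camera call returned (one of the last four; its "shot" number tells which), for a name from the list of things; names that differ only in an ending like _2 or _b are one class to them, and where a whole thing is asked for, a point or a joint stands for the part that bears it (a point fixed in the world has none). Each returns a list of dicts, best first, with "conf" (0 to 1); they miss things now and then, are a little off and sometimes report something else, mostly with a low value. They report only what shows in the picture. A call takes as long as a camera call.
- arm.find_in(picture, target): "extent" ([left, top, right, bottom] as shares, 0 to 1, of the picture: columns of its width, rows of its height, round what is visible of it).
The state is a dict: "clock": time; "qpos": joint angles; "joint_vel": joint speeds; "joint_efforts": joint torques, N m; "ee_pos": TCP position; "ee_rot": TCP orientation; "contact_force": force on the tool from outside, world axes, zero at the start; "wrist_torque": the same for the moment, N m; "opening": finger opening in mm; "finger_force": force on a finger pad.
Only numpy, scipy, OpenCV 4.12 (cv2) and the standard library are available. Lean on these libraries where they do the work, as an engineer would, in place of code of your own. Each camera call takes 0.05 s, during which the arm holds its last target. There are 200 camera calls.

### The job

The cover of the pump's filter pot is sitting loose on top of its locating pin. Push the cover round by its bar with a fingertip until the notch in its rim stands over the pin, then press the cover fully home onto the pot. Do not grip the bar or lift the cover, and leave the things standing around the pump where they are.

Things in the scene. Friction and masses are not known exactly. Their poses are not given: they have to be found in the camera images.
- filter_pump: Pump fixed on the counter: black upright filter pot, 136 mm across its flange (flange top 125 mm high), horizontal motor behind. Origin on the counter under the pot's axis; x from pot along the motor, y from pot towards the pin, z up. Inlet reaches 128 mm to -x (95 mm high), outlet at x 91 mm reaches 95 mm to -y (125 mm high), motor reaches x 293 mm, its terminal box (x 160 to 220) is 142 mm high.
- pin_tip (a point): Tip of the fixed upright steel pin, 10 mm diameter, domed end, standing on an ear that juts from the pot's flange: 64 mm from the pot's axis along the pump's +y, 138 mm above the counter (13 mm above the flange). The ear and the pin's outer edge show beyond the cover's rim.
- cover (a joint): Turn of the cover about the pot's axis, rad, counter-clockwise from above positive: 0 with the notch on the far side from the pin, +3.14 or -3.14 with the notch over the pin. Turns either way beyond a full turn and stays where left; the seal drags with about 0.15 N m (4 N at 36 mm from the axis). Starts within 2.4 rad of 0.
- cover_press (a joint): How far the cover is pressed down, m: 0 resting on the pin, 0.0133 fully home on the flange, negative when lifted. Its rubber seal holds it: with the notch over the pin it does not drop by itself but goes down under about 7 N and stays; with the notch elsewhere the pin stops it within 3 mm. The pin's domed end helps a notch up to about 3 mm off to find it.
- notch (a point): Centre of the notch at the cover's underside, 64 mm from the pot's axis. The cover is a grey disc 132 mm across, 10 mm thick; the notch is an open slot in its rim, 13 mm wide, 9.5 mm deep, in line with one end of the bar. Resting on the pin, the disc's underside is 138 mm and its top 148 mm above the counter; 13.3 mm lower when home.
- bar_top (a point): Centre of the top of the straight bar across the middle of the cover, on the pot's axis. Bar 90 mm long (45 mm each way along the line from axis to notch), 15 mm wide, 24 mm high above the disc: its top is 172 mm above the counter at the start, 159 mm when home. Push a long side near an end to turn the cover, the middle of the top to press it down.
- bar_side_a: Black rubber facing on one long side of the bar (80 x 3 x 21 mm, 3 mm short of the bar's top), on the left looking from the axis to the notch. Origin on the pot's axis at the disc's underside, x towards the notch. Pushing one side turns the cover; fingers pressing both sides at once count as gripping.
- bar_side_b: The same facing on the other long side of the bar (right).
- cartridge: Bystander: white pleated filter cartridge standing on end, 60 mm diameter, 100 mm high; origin under its centre.
- detergent: Bystander: white detergent bottle, 60 mm diameter, 150 mm high; origin under its centre.
- beaker: Bystander: glass beaker, 76 mm diameter, 95 mm high; origin under its centre.
- brush: Bystander: cleaning brush lying on the counter, about 170 mm long, along its own x.

How it is judged (in metres and radians):
At the end, for the whole second after the job is handed in: The notch stands on the pin (centres within 3 mm seen from above) and the cover is down on the flange (pressed at least 11.3 of its 13.3 mm); the four bystanders are within 30 mm of where they started (value of joint cover_press above 0.0113 m and horizontal distance between notch and pin_tip below 0.003 m and distance of each of cartridge, detergent, beaker, brush from where it was at the start of the episode below 0.03 m); the robot touches nothing.
It fails at once if the cover is lifted (more than 4 mm above where it rests on the pin) (value of joint cover_press below -0.004 m).
It fails at once if the bar is gripped (fingers press on both of its long sides at once, over 2 N each) (contact force between the fingers and bar_side_a above 2 N and contact force between the fingers and bar_side_b above 2 N).
It fails at once if a bystander is pushed aside or picked up (moved more than 30 mm) (distance of any of cartridge, detergent, beaker, brush from where it was at the start of the episode above 0.03 m).
It also fails if it takes over 48 s, if anything falls off the work surface, if the arm or the gripper's body presses on something with over 40 N, if the wrist force passes 120 N, or if a joint passes its speed limit or range.

## Working session

There is one attempt and no reset: what is moved stays moved. The work goes in short steps, Python scripts to look and compute and a tool call to move; the robot and the scene stay as the last step left them, time stands still between calls to the robot, and variables do not carry over. Pictures are saved under pics/ and viewed, at most 10 in all, crops included, and the job is handed in when it is done.

Besides the shell and the picture viewer there is one more tool, called after ">>>" as name([rows], argument=value, ...), one row to a line, values as JSON. jog_arm: Moves the arm, as the interface text tells. Its arguments: {"type":"object","properties":{"increments":{"type":"array"},"grip_force":{"type":"number"}},"required":["increments"]}

```bash
mkdir -p pics; ls; cat > h.py <<'E'
import numpy as np, cv2
from scipy.spatial.transform import Rotation as R
from rig import arm
def rot(o): return R.from_euler('xyz',o,degrees=True).as_matrix()
def ray(p,u,v):
    K=np.array(p["K"]);d=np.linalg.inv(K)@[u,v,1];d=np.array([d[0],-d[1],-d[2]])
    return np.array(p["xyz"]),rot(p["orientation"])@d
def at_z(p,u,v,z):
    c,d=ray(p,u,v);return c+d*(z-c[2])/d[2]
def proj(p,X):
    q=rot(p["orientation"]).T@(np.array(X)-p["xyz"]);w=np.array(p["K"])@[q[0],-q[1],-q[2]];return w[:2]/w[2]
E
python3 - <<'E'
from h import *
for n in("top","scene"):
    p=arm.get_image(n);cv2.imwrite(f"pics/{n}0.png",p["image"])
    print(n,{k:v for k,v in p.items() if k!="image"})
    for t in("filter_pump","cover","bar_side_a","pin_tip","notch","cartridge","detergent","beaker","brush"):
        try:
            for r in arm.find_in(p,t)[:2]:
                e=np.array(r["extent"])*[640,480,640,480];print(t,round(r["conf"],2),e.round(1))
        except Exception as x: print(t,x)
print(arm.read_state())
E
```

```text
pics
top {'K': array([[569.78320626,   0.        , 320.9235801 ],
       [  0.        , 569.78320626, 242.48880652],
       [  0.        ,   0.        ,   1.        ]]), 'xyz': array([ 455.62029041,   36.94835351, 1035.61596243]), 'orientation': array([  6.02737973,  -1.18012415, -90.09238969]), 'shot': 1}
filter_pump 0.78 [243.2  73.  389.  317.9]
cover 0.58 [259.  197.  341.9 280.9]
bar_side_a 0.65 [302.4 223.8 311.6 266.3]
notch 0.94 [257.8 195.9 342.8 281.3]
cartridge 0.81 [192.2 165.4 238.4 206.4]
detergent 0.65 [400.4 230.7 438.  267.1]
detergent 0.36 [259.5 197.6 344.6 282.6]
beaker 0.95 [375.6 277.1 423.5 324.4]
brush 0.63 [139.  249.1 229.7 294.8]
brush 0.28 [259.  196.9 341.5 283.3]
scene {'K': array([[497.55800428,   0.        , 324.37882238],
       [  0.        , 497.55800428, 249.09795141],
       [  0.        ,   0.        ,   1.        ]]), 'xyz': array([897.70469044, 312.94671116, 696.16958035]), 'orientation': array([ 38.2971928 ,  -0.8958332 , 127.99541799]), 'shot': 2}
filter_pump 0.71 [113.6 216.2 387.9 452.3]
cover 0.75 [270.1 215.3 367.6 292.5]
bar_side_a 0.64 
[... 349 characters left out ...]
qpos': array([-80.18554664,  33.87311323,   2.7730057 ,  92.15944801,
        -1.90954465,  54.01293487,  -1.93006177]), 'joint_vel': array([-0.05280003,  0.11162174, -0.10237689, -0.02063256,  0.09612195,
        0.06437283,  0.064557  ]), 'joint_efforts': array([ 2.67139040e-05, -5.48654544e+01,  1.54570118e+00, -1.98546875e+01,
        9.24599095e-03,  1.44522390e-03, -3.10148046e-06]), 'ee_pos': array([189.73157393, 699.74406533, 231.30964182]), 'ee_rot': array([1.79999299e+02, 8.82631739e-05, 1.64830265e+02]), 'contact_force': array([-0.19880118, -0.76278711,  0.45485715]), 'wrist_torque': array([ 0.04654222, -0.00117479,  0.01145633]), 'finger_force': 0.0, 'opening': 85.52703248614883}
```

View pics/top0.png

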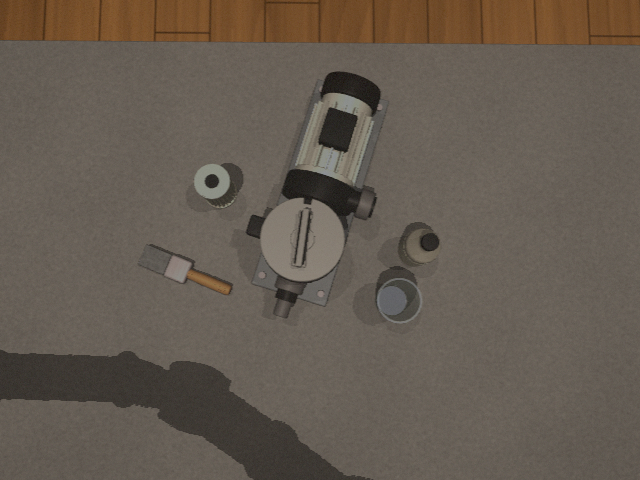

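View pics/scene0.png

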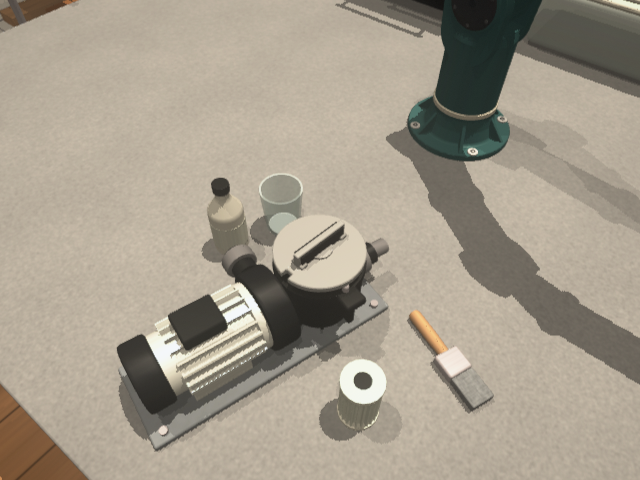

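The top view shows the cover centred near (302,239), with its bar running from (307,207) to (299,267). There is a dark notch at about (306,200), the pin's ear is on the left at about (256,226), and the motor is up and to the right. The scene view agrees, with the pin at (346,288) and a dark notch at about (285,273). I'll zoom in next.

```bash
python3 - <<'E'
from h import *
a=cv2.imread("pics/top0.png")[185:295,235:365];b=cv2.imread("pics/scene0.png")[205:305,260:390]
cv2.imwrite("pics/z.png",np.vstack([cv2.resize(x,None,fx=s,fy=s,interpolation=cv2.INTER_CUBIC)[:300,:] if 0 else cv2.resize(x,(390*1,int(x.shape[0]*3)),interpolation=cv2.INTER_CUBIC) for x,s in((a,3),(b,3))])[:, :])
p=arm.get_image("top");s=arm.get_image("scene")
# cover outline by colour threshold in top
def disc(p,c0,r):
    im=p["image"];hsv=cv2.cvtColor(im,cv2.COLOR_BGR2HSV)
    g=cv2.GaussianBlur(cv2.cvtColor(im,cv2.COLOR_BGR2GRAY),(3,3),0).astype(float)
    return g
# fit cover centre: maximise gradient along projected rim circle z=148
from scipy.optimize import minimize
t=np.linspace(0,2*np.pi,180,endpoint=False)
def score(x,pics):
    S=0
    for q,g in pics:
        def smp(r):
            P=np.array([proj(q,[x[0]+r*np.cos(k),x[1]+r*np.sin(k),148]) for k in t],np.float32)
            return cv2.remap(g,P[:,0],P[:,1],cv2.INTER_LINEAR).ravel()
        S+=np.clip(smp(63)-smp(69),-5,40).mean()
    return -S
G=lambda q:(q,cv2.GaussianBlur(cv2.cvtColor(q["image"],cv2.COLOR_BGR2GRAY),(3,3),0).astype(np.float32))
c0=at_z(p,302,239,148)[:2];print(c0,at_z(s,320,253,148)[:2])
for nm,pics in(("top",[G(p)]),("scene",[G(s)]),("both",[G(p),G(s)])):
    r=minimize(score,c0,args=(pics,),method="Nelder-Mead",options=dict(initial_simplex=[c0,c0+[6,0],c0+[0,6]]));print(nm,r.x.round(1),r.fun)
c=r.x
print("bar top ends",at_z(p,307,208,172)[:2]-c,at_z(p,299,266,172)[:2]-c)
print("motor end", at_z(p,351,88,95)[:2]-c,"pin scene",at_z(s,346,288,138)[:2]-c,"inlet",at_z(p,281,313,95)[:2]-c,"outlet",at_z(p,366,204,125)[:2]-c)
print("notch scene",at_z(s,285,273,148)[:2]-c,"top",at_z(p,307,200,148)[:2]-c, 'ear',at_z(p,252,226,125)[:2]-c)
E
```

```text
[554.81139696  48.15819563] [560.5420569   52.69372132]
top [555.8  48. ] -37.99736785888672
scene [556.   47.9] -32.521060943603516
both [555.8  48. ] -70.51303100585938
bar top ends [44.12566581 -7.73556882] [-44.91817156   4.30906431]
motor end [264.94842295 -82.51212771] pin scene [23.51215417 64.29922739] inlet [-116.99097526   34.93503192] outlet [  58.72095439 -103.1959959 ]
notch scene [ 61.0926829  -11.01669876] top [60.91635321 -7.63077951] ear [22.52226409 80.84788327]
```

View pics/z.png

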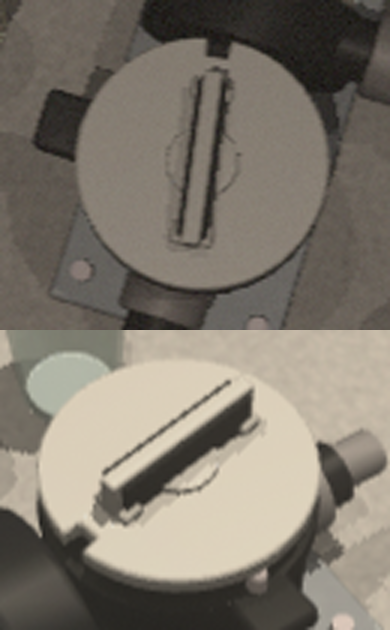

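The cover's axis is at (556, 48), and the top and scene fits agree to 0.2 mm. The notch is at about −8° and the pin at about +73.5° (pump yaw about −16.5°), so the cover needs about +81.5° CCW. I'll push the right side of the bar near the notch end with closed fingers, turning the tool along with the bar.

```bash
cat >> h.py <<'E'
def rel(x0,yaw0,targets):
    """targets: rows (x,y,z,yaw) mm,deg -> tool-frame travel (m), rotvec z (rad); tool pointing down"""
    M=rot([180,0,yaw0]).T
    for t in targets:
        d=M@(np.array(t[:3])-x0)/1000;print("travel",d.round(4).tolist(),"rz",round(-np.radians(t[3]-yaw0),4))
E
python3 - <<'E'
from h import *
A=np.array([189.7,699.7,231.3,164.83]);B=np.array([584,10,231.3,82])
for k in range(4):
    P=[A+(B-A)*(5*k+i)/20 for i in range(6)];rel(P[0][:3],P[0][3],P[1:]);print()
E
```

```text
travel [-0.0281, -0.0281, -0.0] rz 0.0723
travel [-0.0561, -0.0562, -0.0] rz 0.1446
travel [-0.0842, -0.0844, -0.0] rz 0.2168
travel [-0.1122, -0.1125, -0.0] rz 0.2891
travel [-0.1403, -0.1406, -0.0] rz 0.3614

travel [-0.0362, -0.0164, -0.0] rz 0.0723
travel [-0.0724, -0.0328, -0.0] rz 0.1446
travel [-0.1086, -0.0492, -0.0] rz 0.2168
travel [-0.1447, -0.0656, -0.0] rz 0.2891
travel [-0.1809, -0.0819, -0.0] rz 0.3614

travel [-0.0396, -0.0025, -0.0] rz 0.0723
travel [-0.0793, -0.0051, -0.0] rz 0.1446
travel [-0.1189, -0.0076, -0.0] rz 0.2168
travel [-0.1586, -0.0101, -0.0] rz 0.2891
travel [-0.1982, -0.0127, -0.0] rz 0.3614

travel [-0.038, 0.0116, 0.0] rz 0.0723
travel [-0.076, 0.0233, 0.0] rz 0.1446
travel [-0.1139, 0.0349, 0.0] rz 0.2168
travel [-0.1519, 0.0466, 0.0] rz 0.2891
travel [-0.1899, 0.0582, 0.0] rz 0.3614
```

Careful with the scale: shifts go in shares of 0.8 m and turns go in shares of 180 degrees. That gives: -0.14 m / 0.8 = -0.175, -0.112 m / 0.8 = -0.14, 0.36 rad / 3.1416 = 0.1146.

>>> jog_arm([
  {"delta_rot": [0, 0, 0.0229], "travel": [-0.035, -0.035, 0], "jaw": 0},
  {"delta_rot": [0, 0, 0.0458], "travel": [-0.07, -0.07, 0], "jaw": 0},
  {"delta_rot": [0, 0, 0.0688], "travel": [-0.105, -0.105, 0], "jaw": 0},
  {"delta_rot": [0, 0, 0.0917], "travel": [-0.14, -0.14, 0], "jaw": 0},
  {"delta_rot": [0, 0, 0.1146], "travel": [-0.175, -0.175, 0], "jaw": 0},
], grip_force=20)

```text
clock: 1.6
ee_pos: [288.9, 526.7, 231.5]
ee_rot: [180.0, -0.0, 144.0]
contact_force: [0.4, -0.6, 0.3]
opening: 12.1
finger_force: 0.0
```

Scaled: -0.181 m / 0.8 = -0.2263, -0.145 m / 0.8 = -0.1813, 0.36 rad / 3.1416 = 0.1146.

>>> jog_arm([
  {"delta_rot": [0, 0, 0.0229], "travel": [-0.045, -0.02, 0], "jaw": 0},
  {"delta_rot": [0, 0, 0.0458], "travel": [-0.09, -0.0413, 0], "jaw": 0},
  {"delta_rot": [0, 0, 0.0688], "travel": [-0.135, -0.0613, 0], "jaw": 0},
  {"delta_rot": [0, 0, 0.0917], "travel": [-0.1813, -0.0813, 0], "jaw": 0},
  {"delta_rot": [0, 0, 0.1146], "travel": [-0.2263, -0.1025, 0], "jaw": 0},
])

```text
clock: 2.1
ee_pos: [388.0, 354.3, 231.7]
ee_rot: [179.9, -0.0, 123.4]
contact_force: [0.2, 0.0, -0.2]
opening: -0.0
finger_force: 0.0
```

Scaled: -0.198 m / 0.8 = -0.2475, -0.159 m / 0.8 = -0.1988, 0.36 rad / 3.1416 = 0.1146.

>>> jog_arm([
  {"delta_rot": [0, 0, 0.0229], "travel": [-0.05, -0.0038, 0], "jaw": 0},
  {"delta_rot": [0, 0, 0.0458], "travel": [-0.0988, -0.0063, 0], "jaw": 0},
  {"delta_rot": [0, 0, 0.0688], "travel": [-0.1488, -0.01, 0], "jaw": 0},
  {"delta_rot": [0, 0, 0.0917], "travel": [-0.1988, -0.0125, 0], "jaw": 0},
  {"delta_rot": [0, 0, 0.1146], "travel": [-0.2475, -0.0163, 0], "jaw": 0},
])

```text
clock: 2.6
ee_pos: [486.7, 182.1, 231.7]
ee_rot: [179.9, -0.0, 102.8]
contact_force: [0.1, -0.0, 0.5]
opening: -0.2
finger_force: 0.0
```

Scaled: -0.19 m / 0.8 = -0.2375, -0.152 m / 0.8 = -0.19, 0.36 rad / 3.1416 = 0.1146.

>>> jog_arm([
  {"delta_rot": [0, 0, 0.0229], "travel": [-0.0475, 0.015, 0], "jaw": 0},
  {"delta_rot": [0, 0, 0.0458], "travel": [-0.095, 0.0288, 0], "jaw": 0},
  {"delta_rot": [0, 0, 0.0688], "travel": [-0.1425, 0.0438, 0], "jaw": 0},
  {"delta_rot": [0, 0, 0.0917], "travel": [-0.19, 0.0588, 0], "jaw": 0},
  {"delta_rot": [0, 0, 0.1146], "travel": [-0.2375, 0.0725, 0], "jaw": 0},
])

```text
clock: 3.1
ee_pos: [585.8, 10.0, 231.6]
ee_rot: [180.0, -0.0, 82.2]
contact_force: [0.2, 0.4, -0.1]
opening: 0.0
finger_force: 0.0
```

Scaled: 0.076 m / 0.8 = 0.095, 0.065 m / 0.8 = 0.0813.

>>> jog_arm([
  {"delta_rot": [0, 0, 0], "travel": [0, 0, 0.0313], "jaw": 0},
  {"delta_rot": [0, 0, 0], "travel": [0, 0, 0.0625], "jaw": 0},
  {"delta_rot": [0, 0, 0], "travel": [0, 0, 0.0813], "jaw": 0},
  {"delta_rot": [0, 0, 0], "travel": [0, 0, 0.095], "jaw": 0},
  {"delta_rot": [0, 0, 0], "travel": [0, 0, 0.095], "jaw": 0},
])

```text
clock: 3.6
ee_pos: [584.0, 11.8, 154.1]
ee_rot: [-179.9, 0.0, 82.4]
contact_force: [-0.2, -0.1, 0.7]
opening: -0.0
finger_force: 0.0
```

```bash
python3 - <<'E'
from h import *
s=arm.get_image("scene");p=arm.get_image("top")
a=cv2.resize(s["image"][150:310,220:420],(600,480));cv2.imwrite("pics/z2.png",a)
print(arm.read_state()["ee_pos"],arm.read_state()["contact_force"])
c=np.array([555.8,48.]);B=np.array([584,10,155.3,82])
# rotating with the bar about the axis: start from actual, first advance 12mm along tool... 
E
```

```text
[585.29310748  11.5171136  155.78328738] [-0.12670383  0.94581499  0.8581661 ]
```

View pics/z2.png

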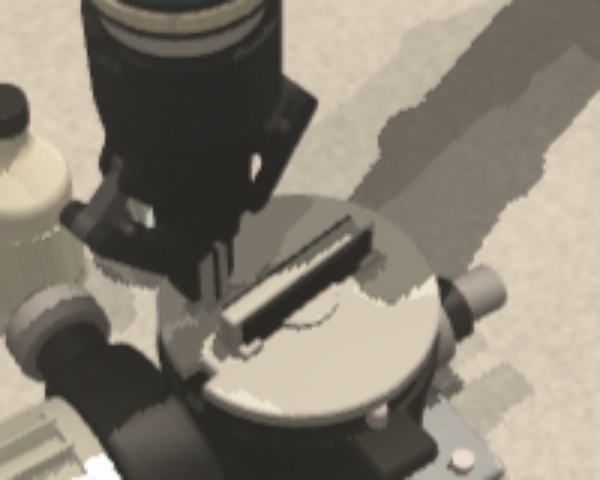

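The closed fingertip is on the right of the bar, just above the disc, and clear of everything. Next I'll advance to contact.

Scaled: 0.013 m / 0.8 = 0.0163, 0.011 m / 0.8 = 0.0138.

>>> jog_arm([
  {"delta_rot": [0, 0, 0], "travel": [0.005, 0, 0], "jaw": 0},
  {"delta_rot": [0, 0, 0], "travel": [0.01, 0, 0], "jaw": 0},
  {"delta_rot": [0, 0, 0], "travel": [0.0138, 0, 0], "jaw": 0},
  {"delta_rot": [0, 0, 0], "travel": [0.0163, 0, 0], "jaw": 0},
  {"delta_rot": [0, 0, 0], "travel": [0.0163, 0, 0], "jaw": 0},
])

```text
clock: 4.2
ee_pos: [586.9, 23.4, 155.8]
ee_rot: [179.9, 0.0, 82.3]
contact_force: [-0.7, -1.3, 1.8]
opening: -0.1
finger_force: 1.1
```

Scaled: 0.0163 m / 0.8 = 0.0204, 0.0129 m / 0.8 = 0.0161, -0.4363 rad / 3.1416 = -0.1389.

>>> jog_arm([
  {"delta_rot": [0, 0, -0.0278], "travel": [0.0039, 0.0019, 0], "jaw": 0},
  {"delta_rot": [0, 0, -0.0555], "travel": [0.0078, 0.0035, 0], "jaw": 0},
  {"delta_rot": [0, 0, -0.0833], "travel": [0.0119, 0.0048, 0], "jaw": 0},
  {"delta_rot": [0, 0, -0.1111], "travel": [0.0161, 0.0055, 0], "jaw": 0},
  {"delta_rot": [0, 0, -0.1389], "travel": [0.0204, 0.006, 0], "jaw": 0},
])

```text
clock: 4.7
ee_pos: [593.9, 37.3, 155.7]
ee_rot: [180.0, 0.1, 107.4]
contact_force: [-0.1, -4.5, 1.8]
opening: -0.1
finger_force: 2.1
```

```bash
cat >> h.py <<'E'
def look(name):
    s=arm.get_image("scene");p=arm.get_image("top")
    a=cv2.resize(p["image"][185:295,235:365],(390,330),interpolation=cv2.INTER_CUBIC);b=cv2.resize(s["image"][200:310,255:385],(390,330),interpolation=cv2.INTER_CUBIC)
    cv2.imwrite(f"pics/{name}.png",np.hstack([a,b]));return p,s
E
python3 - <<'E'
from h import *
look("z3");S=arm.read_state();print(S["ee_pos"],S["ee_rot"],S["contact_force"])
E
```

```text
[593.75048008  38.27960209 155.6475743 ] [1.79986179e+02 6.41625298e-02 1.07259018e+02] [-0.55382483 -4.28036427  3.07894558]
```

View pics/z3.png

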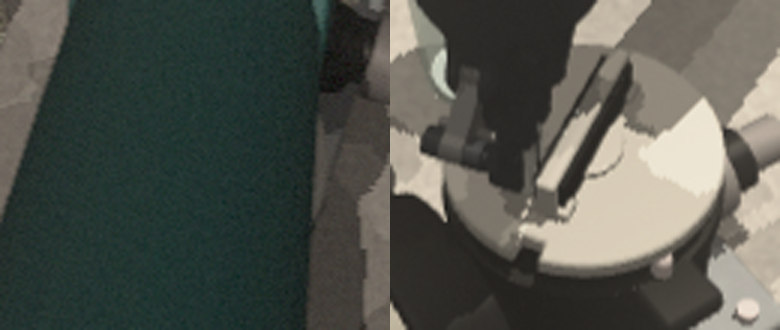

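The bar is turning: the notch is now at about (300,284) in the scene picture and the pin at about (346,288). I'll continue the arc.

Scaled: 0.0163 m / 0.8 = 0.0204, 0.0129 m / 0.8 = 0.0161, -0.4363 rad / 3.1416 = -0.1389.

>>> jog_arm([
  {"delta_rot": [0, 0, -0.0278], "travel": [0.0039, 0.0019, 0], "jaw": 0},
  {"delta_rot": [0, 0, -0.0555], "travel": [0.0078, 0.0035, 0], "jaw": 0},
  {"delta_rot": [0, 0, -0.0833], "travel": [0.0119, 0.0048, 0], "jaw": 0},
  {"delta_rot": [0, 0, -0.1111], "travel": [0.0161, 0.0055, 0], "jaw": 0},
  {"delta_rot": [0, 0, -0.1389], "travel": [0.0204, 0.006, 0], "jaw": 0},
])

```text
clock: 5.3
ee_pos: [593.9, 54.8, 155.6]
ee_rot: [-180.0, 0.1, 132.3]
contact_force: [1.4, -4.0, 1.6]
opening: 0.0
finger_force: 2.0
```

Scaled: 0.0095 m / 0.8 = 0.0119, 0.0062 m / 0.8 = 0.0078, -0.2618 rad / 3.1416 = -0.0833.

>>> jog_arm([
  {"delta_rot": [0, 0, -0.0278], "travel": [0.0039, 0.0019, 0], "jaw": 0},
  {"delta_rot": [0, 0, -0.0555], "travel": [0.0078, 0.0035, 0], "jaw": 0},
  {"delta_rot": [0, 0, -0.0833], "travel": [0.0119, 0.0048, 0], "jaw": 0},
  {"delta_rot": [0, 0, -0.0833], "travel": [0.0119, 0.0048, 0], "jaw": 0},
  {"delta_rot": [0, 0, -0.0833], "travel": [0.0119, 0.0048, 0], "jaw": 0},
])

```text
clock: 5.8
ee_pos: [590.3, 65.2, 155.5]
ee_rot: [-180.0, 0.1, 147.1]
contact_force: [1.8, -4.3, 1.0]
opening: 0.3
finger_force: 1.8
```

```bash
python3 - <<'E'
from h import *
p,s=look("z4");S=arm.read_state();print(S["ee_pos"],S["ee_rot"],S["contact_force"])
E
```

```text
[590.21206622  65.40840275 155.47308658] [-1.79992753e+02  7.22060347e-02  1.47179128e+02] [ 0.92630147 -3.84141783  1.67804315]
```

View pics/z4.png

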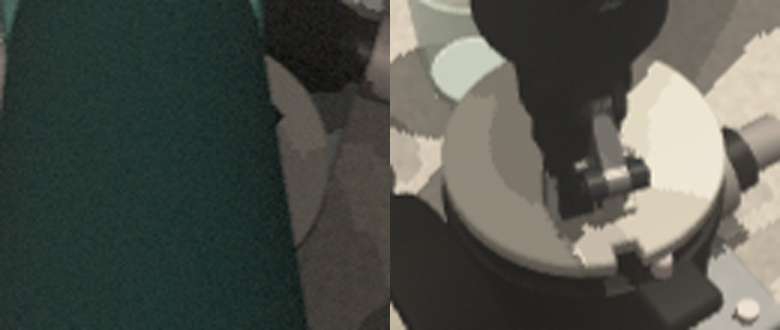

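```bash
python3 - <<'E'
from h import *
s=arm.get_image("scene");c=[555.8,48.]
cr=lambda r,a,z:((proj(s,[c[0]+r*np.cos(np.radians(a)),c[1]+r*np.sin(np.radians(a)),z])-[255,200])*3+[390,0]).round(1)
for a in range(56,80,3): print(a,"inner top",cr(56.5,a,148),"mouth top",cr(66,a,148),"pin tip",cr(64,a,138),"pin outer mid",cr(69,a,134))
im=s["image"]
g=cv2.cvtColor(im,cv2.COLOR_BGR2GRAY);print(g[274:296,326:352])
for n in("pin_tip","notch"): print([(round(r["conf"],2),(np.array(r["extent"])*[640,480,640,480]).round(1)) for r in arm.find_in(s,n)[:2]])
E
```

```text
56 inner top [621.9 242.8] mouth top [628.7 259.8] pin tip [626.6 268.7] pin outer mid [629.9 282.6]
59 inner top [628.1 241.1] mouth top [636.  257.6] pin tip [633.6 266.7] pin outer mid [637.4 280.4]
62 inner top [634.2 239. ] mouth top [643.2 255.2] pin tip [640.4 264.4] pin outer mid [644.8 277.9]
65 inner top [640.1 236.7] mouth top [650.2 252.5] pin tip [647.1 261.8] pin outer mid [652. 275.]
68 inner top [645.9 234.2] mouth top [656.9 249.5] pin tip [653.6 258.9] pin outer mid [658.9 271.9]
71 inner top [651.4 231.4] mouth top [663.4 246.2] pin tip [659.8 255.7] pin outer mid [665.6 268.4]
74 inner top [656.7 228.4] mouth top [669.7 242.6] pin tip [665.8 252.3] pin outer mid [672.1 264.7]
77 inner top [661.9 225.2] mouth top [675.7 238.8] pin tip [671.5 248.6] pin outer mid [678.3 260.7]
[[ 97 139 138 147 191 207 207 212 229 207 208 207 207 208 207 208 208 208
  208 209 209 209 209 209 209 209]
 [147 188 189 188 190 201 208 208 207 207 208 207 208 208 208 208 208 209
  209 209 209 209 209 209 209 209]
 [189 188 188 188 189 190 201 207 207 207 208 208 208 208 208 208 208 209
  
[... 1541 characters left out ...]
 100  69  62  64]
 [ 73  74  76  75  65  47  47  39  40  40  41  42  43  41  43  48  64  91
   99 101 100  99  93  62  63  64]
 [ 45  53  58  58  58  58  58  47  48  41  40  43  44  42  44  45  48  72
   85  87  92  85  75  64  64  64]
 [ 48  57  58  58  58  59  59  58  51  40  41  41  43  44  44  50  52  53
   57  61  73  64  63  63  65  65]
 [ 51  57  57  59  60  59  61  58  49  40  42  44  51  52  52  62  61  62
   62  63  64  64  65  65  65  66]
 [ 40  59  58  59  60  59  62  63  66  60  56  45  59  62  62  62  63  62
   64  63  65  64  65  66  65  66]]
[(0.63, array([343.1, 286.4, 344.6, 289.6])), (0.37, array([270.4, 216.5, 367.1, 290.4]))]
[(0.65, array([273.1, 217.6, 365. , 292.6]))]
```

In the scene picture the notch's inner edge is centred at about (333.3,280.3), which puts it near 57.5°. The pin's axis is at column 345, near 71–73°. That leaves about 14°, so I'll push 13° and compare again.

Scaled: 0.0082 m / 0.8 = 0.0103, 0.0062 m / 0.8 = 0.0078, -0.227 rad / 3.1416 = -0.0723.

>>> jog_arm([
  {"delta_rot": [0, 0, -0.0278], "travel": [0.0039, 0.0019, 0], "jaw": 0},
  {"delta_rot": [0, 0, -0.0555], "travel": [0.0078, 0.0035, 0], "jaw": 0},
  {"delta_rot": [0, 0, -0.0723], "travel": [0.0103, 0.0043, 0], "jaw": 0},
  {"delta_rot": [0, 0, -0.0723], "travel": [0.0103, 0.0043, 0], "jaw": 0},
  {"delta_rot": [0, 0, -0.0723], "travel": [0.0103, 0.0043, 0], "jaw": 0},
])

```text
clock: 6.55
ee_pos: [585.0, 73.8, 155.4]
ee_rot: [180.0, 0.0, 160.3]
contact_force: [1.4, -3.3, 0.8]
opening: -0.0
finger_force: 1.7
```

```bash
python3 - <<'E'
from h import *
s=arm.get_image("scene");cv2.imwrite("pics/z5.png",cv2.resize(s["image"][265:300,320:370],(800,560),interpolation=cv2.INTER_CUBIC))
c=[555.8,48.]
cr=lambda r,a,z:proj(s,[c[0]+r*np.cos(np.radians(a)),c[1]+r*np.sin(np.radians(a)),z]).round(1)
for a in range(66,76,2):
    n=lambda r,w,z:proj(s,[c[0]+r*np.cos(np.radians(a))-w*np.sin(np.radians(a)),c[1]+r*np.sin(np.radians(a))+w*np.cos(np.radians(a)),z]).round(1)
    print(a,"inner L,R",n(56.5,-6.5,148),n(56.5,6.5,148),"mouth",n(65.7,-6.5,148),n(65.7,6.5,148),"pin z137,127",cr(64,a,137),cr(64,a,127))
t=cv2.imread("pics/top0.png");p=arm.get_image("top")
for u,v in((249.7,225),(249.5,224)): d=at_z(p,u,v,125)[:2]-c;print(np.degrees(np.arctan2(d[1],d[0])))
print(arm.read_state()["ee_rot"],arm.read_state()["contact_force"])
E
```

```text
66 inner L,R [334.8 280.5] [343.2 276.8] mouth [338.1 285.5] [346.6 281.8] pin z137,127 [341.4 287.4] [341.1 291.4]
68 inner L,R [336.1 280. ] [344.4 276.1] mouth [339.7 285. ] [348. 281.] pin z137,127 [342.8 286.7] [342.5 290.8]
70 inner L,R [337.5 279.5] [345.6 275.4] mouth [341.2 284.4] [349.3 280.2] pin z137,127 [344.2 286. ] [343.9 290.1]
72 inner L,R [338.8 279. ] [346.7 274.6] mouth [342.7 283.7] [350.7 279.3] pin z137,127 [345.6 285.3] [345.2 289.4]
74 inner L,R [340.1 278.4] [347.7 273.9] mouth [344.2 283.1] [351.9 278.4] pin z137,127 [346.9 284.5] [346.5 288.6]
74.04338149048544
73.09646116676635
[1.79971349e+02 3.00578926e-02 1.60280557e+02] [ 1.11335146 -4.00718208  0.70599638]
```

View pics/z5.png

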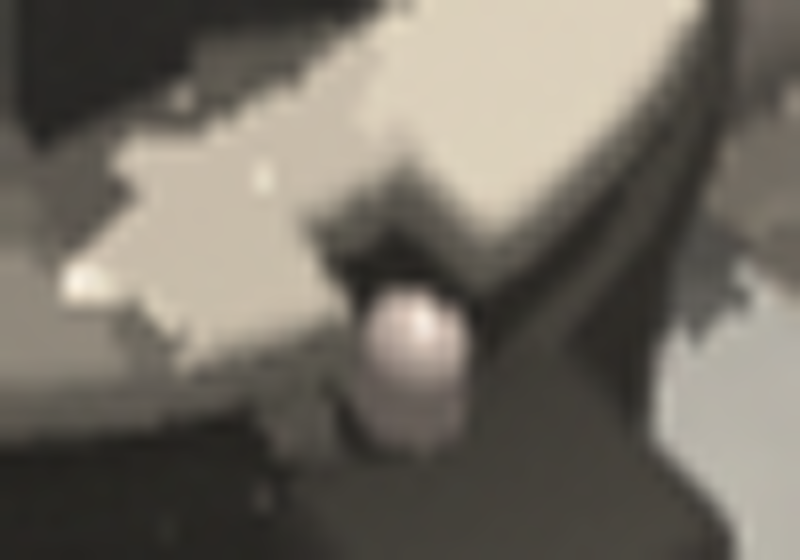

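The pin now shows inside the notch's mouth: pin centre at (345.5,287), about 72°, and notch at about 71°. I'll push 1.5° more, then back off, lift clear and look.

Scaled: -0.014 m / 0.8 = -0.0175, -0.007 m / 0.8 = -0.0088, -0.026 rad / 3.1416 = -0.0083.

>>> jog_arm([
  {"delta_rot": [0, 0, -0.0083], "travel": [0.0011, 0.0006, 0], "jaw": 0},
  {"delta_rot": [0, 0, -0.0083], "travel": [0.0011, 0.0006, 0], "jaw": 0},
  {"delta_rot": [0, 0, -0.0083], "travel": [0.0011, 0.0006, 0], "jaw": 0},
  {"delta_rot": [0, 0, -0.0083], "travel": [-0.0088, 0.0006, 0], "jaw": 0},
  {"delta_rot": [0, 0, -0.0083], "travel": [-0.0175, 0.0006, 0], "jaw": 0},
])

```text
clock: 7.15
ee_pos: [596.9, 70.8, 154.9]
ee_rot: [180.0, -0.2, 161.9]
contact_force: [0.3, 0.1, -0.5]
opening: 0.1
finger_force: 0.0
```

Scaled: -0.04 m / 0.8 = -0.05, -0.02 m / 0.8 = -0.025.

>>> jog_arm([
  {"delta_rot": [0, 0, 0], "travel": [0, 0, -0.025], "jaw": 0},
  {"delta_rot": [0, 0, 0], "travel": [0, 0, -0.05], "jaw": 0},
  {"delta_rot": [0, 0, 0], "travel": [0, 0, -0.05], "jaw": 0},
  {"delta_rot": [0, 0, 0], "travel": [0, 0, -0.05], "jaw": 0},
  {"delta_rot": [0, 0, 0], "travel": [0, 0, -0.05], "jaw": 0},
])

```text
clock: 7.65
ee_pos: [597.0, 69.6, 194.2]
ee_rot: [-180.0, -0.1, 161.8]
contact_force: [0.4, -0.2, 0.1]
opening: 0.1
finger_force: 0.0
```

```bash
python3 - <<'E'
from h import *
s=arm.get_image("scene");cv2.imwrite("pics/z6.png",cv2.resize(s["image"][255:303,316:380],(800,600),interpolation=cv2.INTER_CUBIC))
S=arm.read_state();print(S["ee_pos"],S["ee_rot"])
rel(S["ee_pos"],S["ee_rot"][2],[(555.8,48,S["ee_pos"][2],S["ee_rot"][2])])
E
```

```text
[596.90843949  69.46717973 194.11944032] [-1.79945897e+02 -1.44547197e-01  1.61832234e+02]
travel [0.0324, -0.0332, -0.0] rz -0.0
```

View pics/z6.png

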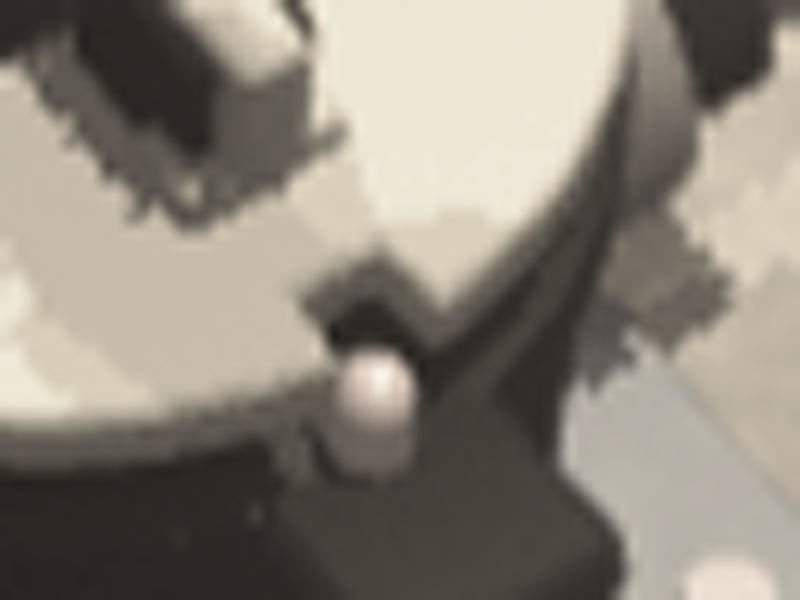

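The pin (centre column ≈345.4, about 72°) sits in the middle of the notch (about 71.7°). I'll move over the axis and press.

Scaled: -0.033 m / 0.8 = -0.0413, 0.032 m / 0.8 = 0.04.

>>> jog_arm([
  {"delta_rot": [0, 0, 0], "travel": [0.02, -0.0213, 0], "jaw": 0},
  {"delta_rot": [0, 0, 0], "travel": [0.04, -0.0413, 0], "jaw": 0},
  {"delta_rot": [0, 0, 0], "travel": [0.04, -0.0413, 0.01], "jaw": 0},
  {"delta_rot": [0, 0, 0], "travel": [0.04, -0.0413, 0.02], "jaw": 0},
  {"delta_rot": [0, 0, 0], "travel": [0.04, -0.0413, 0.025], "jaw": 0},
])

```text
clock: 8.2
ee_pos: [557.5, 48.6, 174.1]
ee_rot: [-180.0, -0.0, 161.9]
contact_force: [-0.1, 0.5, -0.1]
opening: -0.1
finger_force: 0.0
```

Scaled: 0.01 m / 0.8 = 0.0125, 0.008 m / 0.8 = 0.01.

>>> jog_arm([
  {"delta_rot": [0, 0, 0], "travel": [0, 0, 0.0038], "jaw": 0},
  {"delta_rot": [0, 0, 0], "travel": [0, 0, 0.0075], "jaw": 0},
  {"delta_rot": [0, 0, 0], "travel": [0, 0, 0.01], "jaw": 0},
  {"delta_rot": [0, 0, 0], "travel": [0, 0, 0.0125], "jaw": 0},
  {"delta_rot": [0, 0, 0], "travel": [0, 0, 0.0125], "jaw": 0},
])

```text
clock: 8.7
ee_pos: [557.7, 48.6, 165.5]
ee_rot: [180.0, -0.0, 161.9]
contact_force: [-1.3, 1.2, 4.4]
opening: 0.1
finger_force: 1.9
```

Scaled: 0.008 m / 0.8 = 0.01, 0.007 m / 0.8 = 0.0088.

>>> jog_arm([
  {"delta_rot": [0, 0, 0], "travel": [0, 0, 0.0038], "jaw": 0},
  {"delta_rot": [0, 0, 0], "travel": [0, 0, 0.0075], "jaw": 0},
  {"delta_rot": [0, 0, 0], "travel": [0, 0, 0.0088], "jaw": 0},
  {"delta_rot": [0, 0, 0], "travel": [0, 0, 0.01], "jaw": 0},
  {"delta_rot": [0, 0, 0], "travel": [0, 0, 0.01], "jaw": 0},
])

```text
clock: 9.2
ee_pos: [557.9, 48.6, 158.9]
ee_rot: [180.0, 0.0, 161.8]
contact_force: [-4.6, -0.3, 13.8]
opening: 0.3
finger_force: 7.0
```

Scaled: 0.002 m / 0.8 = 0.0025, 0.001 m / 0.8 = 0.0013.

>>> jog_arm([
  {"delta_rot": [0, 0, 0], "travel": [0, 0, 0.0013], "jaw": 0},
  {"delta_rot": [0, 0, 0], "travel": [0, 0, 0.0025], "jaw": 0},
  {"delta_rot": [0, 0, 0], "travel": [0, 0, 0.0025], "jaw": 0},
  {"delta_rot": [0, 0, 0], "travel": [0, 0, 0.0025], "jaw": 0},
  {"delta_rot": [0, 0, 0], "travel": [0, 0, 0.0025], "jaw": 0},
])

```text
clock: 9.7
ee_pos: [558.0, 48.6, 158.8]
ee_rot: [179.9, 0.0, 161.8]
contact_force: [-7.6, -0.3, 24.8]
opening: -0.1
finger_force: 13.1
```

Scaled: -0.08 m / 0.8 = -0.1, -0.06 m / 0.8 = -0.075.

>>> jog_arm([
  {"delta_rot": [0, 0, 0], "travel": [0, 0, -0.0125], "jaw": 0},
  {"delta_rot": [0, 0, 0], "travel": [0, 0, -0.0375], "jaw": 0},
  {"delta_rot": [0, 0, 0], "travel": [0, 0, -0.075], "jaw": 0},
  {"delta_rot": [0, 0, 0], "travel": [0, 0, -0.1], "jaw": 0},
  {"delta_rot": [0, 0, 0], "travel": [0, 0, -0.1], "jaw": 0},
])

```text
clock: 10.2
ee_pos: [560.0, 48.4, 238.1]
ee_rot: [179.8, 0.4, 161.8]
contact_force: [-0.4, 0.8, -0.3]
opening: -0.2
finger_force: 0.0
```

```bash
python3 - <<'E'
from h import *
s=arm.get_image("scene");cv2.imwrite("pics/z7.png",cv2.resize(s["image"][200:310,255:400],(780,592),interpolation=cv2.INTER_CUBIC))
o=cv2.imread("pics/scene0.png")
for t in("cartridge","detergent","beaker","brush"): print(t,[(np.array(r["extent"])*[640,480,640,480]).round(1) for r in arm.find_in(s,t)[:1]])
E
```

```text
cartridge [array([339.4, 357.5, 387. , 433.1])]
detergent [array([206.6, 182.1, 247.7, 254. ])]
beaker [array([257.5, 174.4, 302. , 234.9])]
brush [array([407.9, 312. , 492.6, 414.5])]
```

View pics/z7.png

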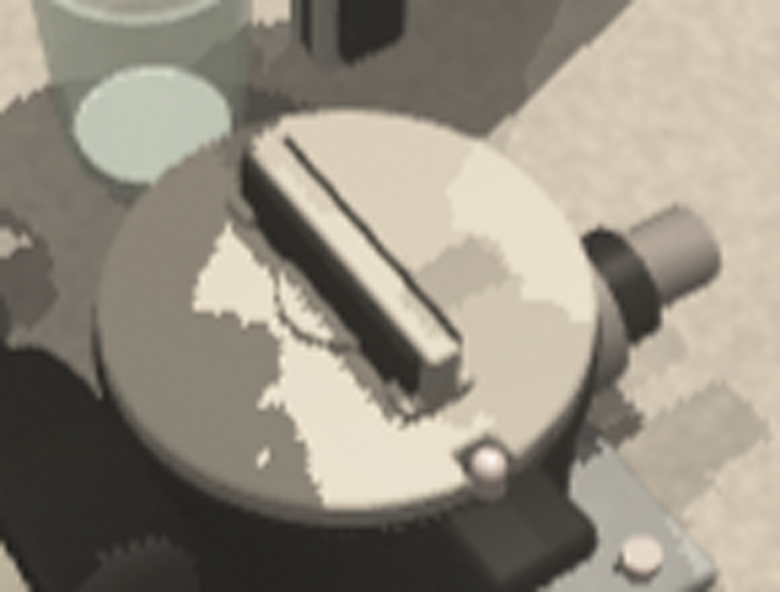

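The cover is down on the flange and the pin, at about (485,465) in the crop, stands up through the notch. The bystanders haven't moved and the tool is clear.

```bash
python3 -c "
from rig import arm
print(arm.sign_off())"
```

```text
the job is handed in; nothing more can be done
None
```

I turned the cover until its notch stood over the pin, pressed it home (bar top at about 159 mm), left the bystanders where they were, and handed the job in at about 10 s; no verdict came back.

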